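Lay out the mask painter's bench

ROBOT

A 6-joint arm with a two-finger parallel gripper is mounted at the origin on the work surface. World frame = base frame: x ahead of the robot, y to its left, z up, the work surface at z = 0. Lengths are in m, angles in degrees, forces in N, time in s.
With the tool pointing down it reaches from about 0.275 to 0.825 m from the base axis. Payload 5.2 kg.
Tool frame: the origin (TCP) lies midway between the tips of the shut fingers; the grasp point (between the pads) lies 19 mm behind it; z points along the fingers, y is the direction in which the jaws open and shut (so a half turn about z gives the same grasp; the last joint's range is limited). The gripper opens to 93 mm and grips with 3 to 60 N. Pads are 15 mm wide; open, the fingers measure 128 mm over their backs; the gripper's body (75 mm by 188 mm) begins 65 mm behind the grasp point.
Start: joints at [59.026, 14.817, 87.949, -0, 77.235, -11.62], TCP at [0.182, 0.519, 0.219] pointing down, gripper open.
Joint ranges: [-179.93, 179.93], [-52.35, 119.4], [10.71, 147.94], [-69.91, 249.91], [12.55, 155.21], [-178.61, 178.61]. Speed limits (degrees/s): [147.25, 147.25, 180, 180, 180, 180].

INTERFACE

Orientations are given as a 3x3 rotation matrix whose columns are the frame's x, y, z axes.
In Python, from plant import status, vision, close_job gives the robot as it stands.
- The arm moves only by the tool jog_arm, never from a script. Its argument "increments" is a list of rows, each a list of 5 numbers: the opening, from -1 (shut) to 1 (fully open), so that 0 is half open, then the shift along the tool's x, y, z each as a share of 400 mm, from -1 to 1, then the turn about the tool's z as a share of 180 degrees, from -1 to 1. In form: [[grip, tx, ty, tz, spin], ...]. A call has 1 to 5 rows; each row is the pose to reach, as a shift and turn from the pose commanded when the call began, along the tool's axes at that moment, turning the shorter way round; what a row does not reach only later rows make up. A row lasts 1/12 s, in which the tool goes at most 41.7 mm and 7.16 degrees, less where a joint would pass 70% of its speed; a pose out of reach is approached as far as the arm can. A call with a number of a shift or a turn outside -1 to 1 is refused whole. A call with a gripper value outside its range is refused whole. The fingers move at their own pace and stop on an object; "newtons" is the grip in N (left out, the last holds). Time passes only in rows, so rows that repeat a pose let the fingers close. It gives the time, the measured TCP pose, the force and the opening at its end, in the units of the state.
- status.get_obs(): the state, without advancing time (a new reading comes with each control period).
- vision.read_camera(name): name is "side" or "top"; returns a dict with "frame" (400x640x3 uint8, red, green, blue), "mtx" (3x3 intrinsics, pixels), "eye" and "orientation" of the camera in the world. Camera axes: x right, y down, z forward; pixel columns grow to the right and rows downward; lengths in m; the calibration is good to about 2 mm. A picture is of the moment at which its call begins. There is no depth.
- close_job(): hands the job in, once; it reports no verdict.
The state is a dict: "time": time; "qpos": joint angles; "qvel": joint speeds; "tau": joint torques, N m; "eef_pos": TCP position; "orientation": TCP orientation; "ft_force": force on the tool from outside, world axes, zero at the start; "ft_torque": the same for the moment, N m; "finger_gap": opening from 0.0 (shut) to 1.0 (fully open).
Only numpy, scipy, OpenCV 4.12 (cv2) and the standard library are available. Lean on these libraries where they do the work, as an engineer would, in place of code of your own. Each camera call takes 0.05 s, during which the arm holds its last target.

TASK

Get the mask painter's bench ready for the next session: stand each of the three paint jars in the drip saucer of its size (small in small, medium in medium, large in large), and lay the brush, centred, across the brush rest, in one notch of both ridges. The jars are glass, so set them down gently, upright and flat on the saucer's floor, and leave the wet painted mask untouched.

Things in the scene. Friction and masses are not known exactly. Their poses are not given: they have to be found in the camera images.
- small_jar: the small closed round jar: clear glass filled with off-white paint, paper label, black screw lid; straight-sided, 38 mm across, 50 mm tall with its lid (the top 15 mm), about 70 g; stands upright; origin at the centre of its underside, z up.
- medium_jar: the medium closed round jar: clear glass filled with off-white paint, paper label, black screw lid; straight-sided, 50 mm across, 60 mm tall with its lid (the top 15 mm), about 130 g; stands upright; origin at the centre of its underside, z up.
- large_jar: the large closed round jar: clear glass filled with off-white paint, paper label, black screw lid; straight-sided, 63 mm across, 72 mm tall with its lid (the top 15 mm), about 230 g; stands upright; origin at the centre of its underside, z up.
- small_saucer: the small drip saucer: shallow white round ceramic dish, 72 mm across the rim, 9 mm high, its flat inner floor 54 mm across and 4 mm above its underside (the small jar stands on it with 8 mm to spare all round; the wall flares outwards); origin at the centre of its underside, on the bench, z up. It does not slide.
- medium_saucer: the medium drip saucer: shallow white round ceramic dish, 84 mm across the rim, 9 mm high, its flat inner floor 66 mm across and 4 mm above its underside (the medium jar stands on it with 8 mm to spare all round; the wall flares outwards); origin at the centre of its underside, on the bench, z up. It does not slide.
- large_saucer: the large drip saucer: shallow white round ceramic dish, 97 mm across the rim, 9 mm high, its flat inner floor 79 mm across and 4 mm above its underside (the large jar stands on it with 8 mm to spare all round; the wall flares outwards); origin at the centre of its underside, on the bench, z up. It does not slide.
- brush: a flat paint brush lying on the bench: brown round wooden handle 11 mm thick, steel ferrule 20 mm wide and 11 mm thick, bristles 21 mm wide; 215 mm long, 35 g; origin on the handle's axis at the balance point; x along the brush towards the bristles (handle from x = -115 to +60 mm, ferrule +60 to +82 mm, bristle ends at +105 mm), z up as it lies: the axis is 5.5 mm above the bench.
- brush_rest: white ceramic brush rest, fixed: base 94 (x) by 104 mm (y), 6 mm thick, with two wavy ridges along y, 12 mm thick, centred at x = -34 and +34 mm. Each has four round crests 22 mm high and, between them, three notches at y = -26, 0, 26 mm. A brush lies along x in the same notch of both ridges, its handle axis 21 mm above the underside. Origin: centre of the underside, on the bench, z up.
- mask: a freshly painted, still wet full-face mask lying loose on the bench face up at the far side: white with green and gold lozenges, 210 mm (x, chin to brow, chin at -x) by 156 mm (y), 66 mm high at the nose; origin at its centre, on the bench, z up.
Not all that is in view belongs to the job. Leave any blue or pink look-alike of the small_jar alone.

How it is judged (in metres and radians):
At the end, for the whole second after the job is handed in: Each jar stands upright (within 0.06 rad) on the floor of the saucer of its own size, its axis within 12 mm of the saucer's centre; the brush lies in one notch of both ridges, along the rest within 0.2 rad, its balance point within 22 mm of the rest's middle lengthwise; all released and at rest (horizontal distance between small_jar and small_saucer below 0.012 m and z of small_jar in the frame of small_saucer between 0.0015 and 0.007 m and angle between each of small_jar, medium_jar, large_jar's own z axis and vertical below 0.06 rad and linear speed of each of small_jar, medium_jar, large_jar, brush below 0.02 m/s and horizontal distance between medium_jar and medium_saucer below 0.012 m and z of medium_jar in the frame of medium_saucer between 0.0015 and 0.007 m and horizontal distance between large_jar and large_saucer below 0.012 m and z of large_jar in the frame of large_saucer between 0.0015 and 0.007 m and x of brush in the frame of brush_rest between -0.022 and 0.022 m and y of brush in the frame of brush_rest between -0.033 and 0.033 m and z of brush in the frame of brush_rest between 0.017 and 0.0255 m and angle between the x axis of brush and the x axis of brush_rest, either way round below 0.2 rad); the robot touches nothing.
It fails at once if a jar falls freely, let go from more than about 15 mm above its support (faster than 0.55 m/s while not held) ((linear speed of small_jar above 0.55 m/s and contact force between the fingers and small_jar below 0.1 N) or (linear speed of medium_jar above 0.55 m/s and contact force between the fingers and medium_jar below 0.1 N) or (linear speed of large_jar above 0.55 m/s and contact force between the fingers and large_jar below 0.1 N)).
It fails at once if a jar hits or is pressed hard on its saucer (more than 45 N) (contact force between small_jar and small_saucer above 45 N or contact force between medium_jar and medium_saucer above 45 N or contact force between large_jar and large_saucer above 45 N).
It fails at once if the wet mask is touched by the robot or moved by more than 5 mm (distance of mask from where it was at the start of the episode above 0.005 m or contact force between any of the arm, the fingers and mask above 0.5 N).
It also fails if it takes over 112 s, if anything falls off the work surface, if the arm or the gripper's body presses on something with over 40 N, if the wrist force passes 120 N, or if a joint passes its speed limit or range.

## Working session

There is one attempt and no reset: what is moved stays moved. The work goes in short steps, Python scripts to look and compute and a tool call to move; the robot and the scene stay as the last step left them, time stands still between calls to the robot, and variables do not carry over. Pictures are saved under pics/ and viewed, and the job is handed in when it is done.

Besides the shell and the picture viewer there is one more tool, called after "Request:" as name([rows], argument=value, ...), one row to a line, values as JSON. jog_arm: Moves the arm, as the interface text tells. Shift numbers are shares of 400 mm and turn numbers shares of 180 degrees, none past 1 either way. Its arguments: {"type":"object","properties":{"increments":{"type":"array"},"newtons":{"type":"number"}},"required":["increments"]}

```bash
ls; mkdir -p pics
python3 - <<'E'
from plant import status, vision
import cv2,numpy as np,pickle
o=status.get_obs()
for k,v in o.items(): print(k,np.round(v,4).tolist())
for n in("top","side"):
    c=vision.read_camera(n); cv2.imwrite(f"pics/{n}0.png",c["frame"][:,:,::-1]); pickle.dump(c,open(f"{n}0.pkl","wb"))
    print(n,c["mtx"],c["eye"],c["orientation"])
E
```

```text
pics
time 0.0
qpos [59.0261, 14.8566, 88.0099, 0.0, 77.2341, -11.6203]
qvel [0.0439, -0.031, -0.0391, -0.1063, -0.0106, -0.0777]
tau [-0.0018, -43.7313, -28.3995, 0.0717, 0.0412, -0.0001]
eef_pos [0.182, 0.5185, 0.2179]
orientation [[-0.9435, 0.3314, -0.0009], [0.3314, 0.9435, -0.0015], [0.0004, -0.0017, -1.0]]
ft_force [0.2041, -0.7781, -0.537]
ft_torque [0.016, -0.0388, 0.0166]
finger_gap 1.0058
top [[419.29391632   0.         316.31819669]
 [  0.         419.29391632 202.0154613 ]
 [  0.           0.           1.        ]] [0.35818781 0.00823039 0.95716779] [[ 0.02568925 -0.98228772  0.18560953]
 [-0.99951355 -0.02852316 -0.01261353]
 [ 0.01768428 -0.18519521 -0.98254262]]
side [[458.67582661   0.         321.76110711]
 [  0.         458.67582661 194.11877636]
 [  0.           0.           1.        ]] [ 0.1042279  -0.54370381  0.82653823] [[ 0.80464473 -0.44146524  0.39705831]
 [-0.59357826 -0.61447073  0.51970239]
 [ 0.01455017 -0.65386097 -0.7564748 ]]
```

View pics/top0.png

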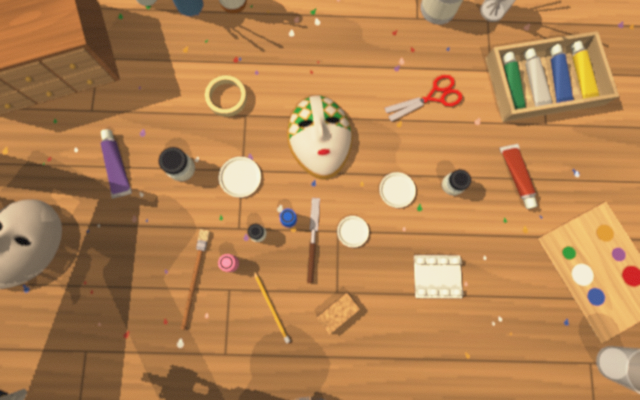

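View pics/side0.png

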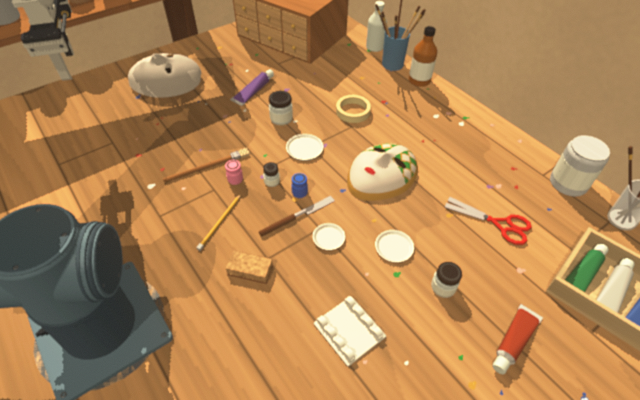

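```bash
cat > h.py <<'E'
import numpy as np,cv2,pickle
def load(n): return pickle.load(open(n+".pkl","rb"))
def ray(c,p):
    d=c["orientation"]@np.linalg.solve(c["mtx"],[p[0],p[1],1]); return np.array(c["eye"]),d/np.linalg.norm(d)
def onz(c,p,z):
    o,d=ray(c,p); return o+d*(z-o[2])/d[2]
def tri(c1,p1,c2,p2):
    o1,d1=ray(c1,p1);o2,d2=ray(c2,p2)
    s=np.linalg.lstsq(np.c_[d1,-d2],o2-o1,rcond=None)[0]
    a=o1+d1*s[0];b=o2+d2*s[1]; return (a+b)/2,np.linalg.norm(a-b)
def proj(c,X):
    p=c["orientation"].T@(np.asarray(X)-c["eye"]); p=c["mtx"]@p; return p[:2]/p[2]
def crop(c,box,s,name):
    x0,y0,x1,y1=box; cv2.imwrite(name,cv2.resize(c["frame"][y0:y1,x0:x1,::-1],None,fx=s,fy=s,interpolation=cv2.INTER_CUBIC))
E
python3 - <<'E'
from h import *
t,s=load("top0"),load("side0")
crop(t,(140,130,350,340),3.8 and 2.8,"pics/t1.png"); crop(t,(330,140,500,310),3.4,"pics/t2.png")
crop(s,(150,80,350,260),3.2,"pics/s1.png"); crop(s,(290,200,480,370),3.4,"pics/s2.png")
E
```

```text
(no output)
```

View pics/t1.png

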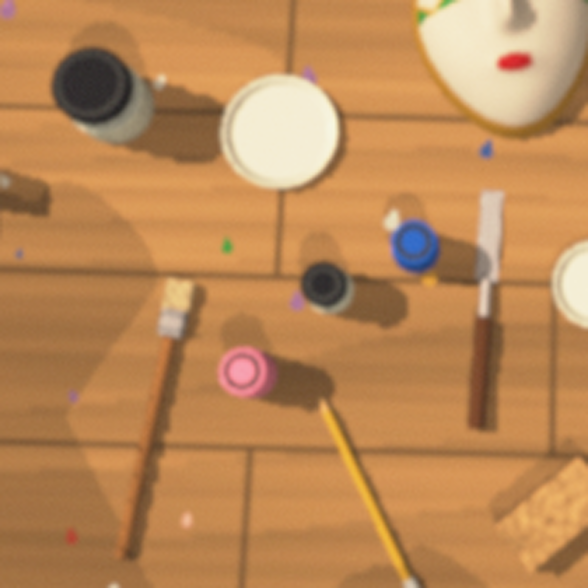

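View pics/t2.png

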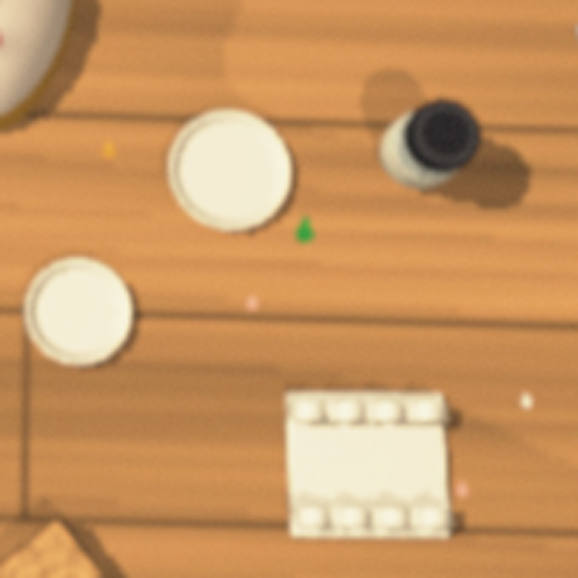

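View pics/s1.png

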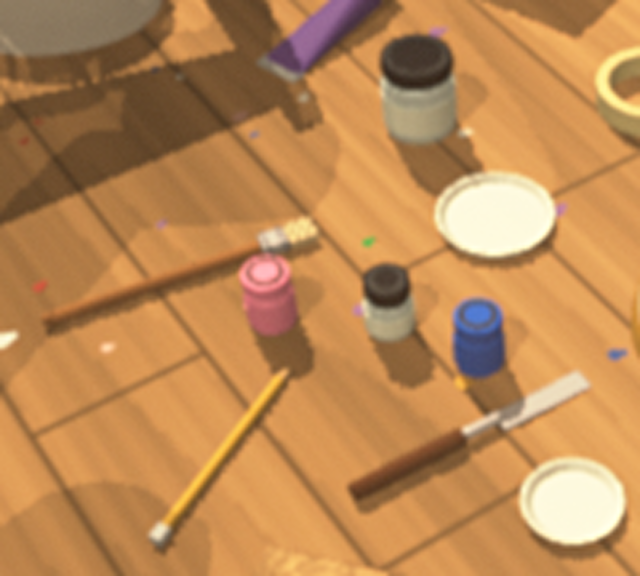

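View pics/s2.png

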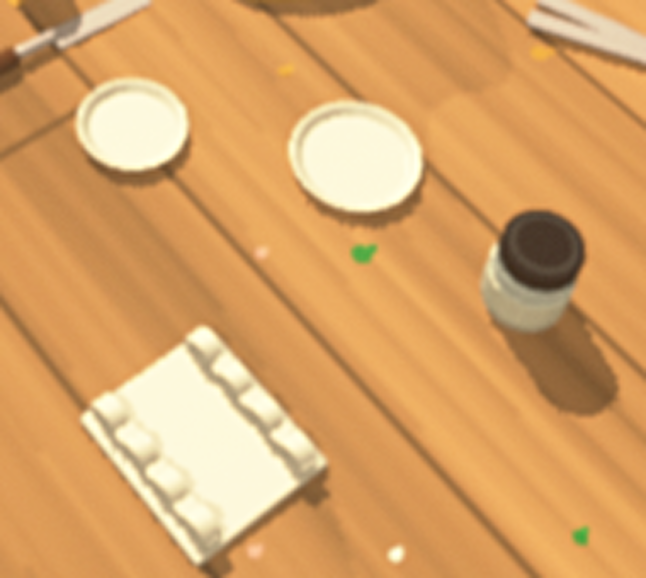

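```bash
cat > m.py <<'E'
from h import *
from scipy.optimize import least_squares
C={k:load(k+"0") for k in("top","side")}
def seg(c,box,f):
    x0,y0,x1,y1=box; im=c["frame"][y0:y1,x0:x1]
    m=f(cv2.cvtColor(im,cv2.COLOR_RGB2HSV).astype(int)).astype(np.uint8)
    n,l,st,ce=cv2.connectedComponentsWithStats(m,connectivity=4)
    i=1+np.argmax(st[1:,4]); return ce[i]+[x0,y0],st[i,4]
def hullc(c,x,y,z0,z1,r):
    a=np.linspace(0,2*np.pi,40,endpoint=False)
    P=np.array([proj(c,[x+r*np.cos(t),y+r*np.sin(t),z]) for z in(z0,z1) for t in a]).astype(np.float32)
    h=cv2.convexHull(P); M=cv2.moments(h); return np.array([M["m10"],M["m01"]])/M["m00"],M["m00"]
def fit(name,bt,bs,f,r,dz,z):
    ob={"top":seg(C["top"],bt,f),"side":seg(C["side"],bs,f)}
    x0=onz(C["top"],ob["top"][0],z)
    fun=lambda p:np.concatenate([hullc(C[k],p[0],p[1],p[2]-dz,p[2],r)[0]-ob[k][0] for k in ob])
    s=least_squares(fun,x0)
    print(name,np.round(s.x,4),"zexp",z,"res",np.round(s.fun,2),[(int(ob[k][1]),int(hullc(C[k],*s.x[:2],s.x[2]-dz,s.x[2],r)[1])) for k in ob], [np.round(ob[k][0],1) for k in ob])
dark=lambda h:(h[...,2]<75)
white=lambda h:(h[...,1]<75)&(h[...,2]>170)
E
python3 - <<'E'
from m import *
fit("L",(155,140,205,190),(262,85,300,130),dark,.0315,.015,.072)
fit("S",(243,218,275,248),(258,160,285,190),dark,.019,.015,.050)
fit("M",(438,165,475,198),(428,260,470,290),dark,.025,.015,.060)
fit("sL",(212,150,268,205),(280,130,330,165),white,.0485,.0,.009)
fit("sM",(375,168,420,212),(370,225,420,270),white,.042,.0,.009)
fit("sS",(334,212,372,252),(308,220,350,254),white,.036,.0,.009)
E
```

```text
L [0.6054 0.3064 0.0901] zexp 0.072 res [ 0.19 -0.25 -0.48 -0.06] [(528, 739), (118, 391)] [array([173.1, 160.7]), array([279.5,  96.3])]
S [0.4638 0.1289 0.0372] zexp 0.05 res [ 0.09 -0.19 -0.24  0.03] [(154, 249), (42, 213)] [array([255.6, 231.3]), array([271.1, 172.7])]
M [ 0.5881 -0.3199  0.069 ] zexp 0.06 res [ 0.82 -0.9  -0.99  0.17] [(304, 453), (138, 571)] [array([459.5, 180. ]), array([449.7, 271.2])]
sL [0.5939 0.1753 0.0085] zexp 0.009 res [ 0.08 -0.23 -0.32 -0.08] [(1290, 1329), (698, 758)] [array([239.7, 176.3]), array([304.8, 147. ])]
sM [ 0.5729 -0.1912  0.0096] zexp 0.009 res [ 0.1  -0.14 -0.16  0.03] [(950, 996), (917, 986)] [array([397.2, 189.5]), array([394.4, 245.9])]
sS [ 0.4731 -0.0888  0.0094] zexp 0.009 res [ 0.11 -0.21 -0.22  0.12] [(745, 778), (633, 695)] [array([352.8, 231.1]), array([328.8, 236.4])]
```

Run:
```python
from m import *
h=cv2.cvtColor(C["side"]["frame"],cv2.COLOR_RGB2HSV)
print(h[160:190:1,271]); print(h[88:130:2,280])
h=cv2.cvtColor(C["top"]["frame"],cv2.COLOR_RGB2HSV)
print(h[145:185:2,175])
```

```text
[[ 16 151 233]
 [ 15 152 215]
 [ 14 132 151]
 [ 14  83  98]
 [ 14  77  80]
 [ 14  91  76]
 [ 13  88  78]
 [ 12  91  76]
 [ 13  85  78]
 [ 14  82  84]
 [ 16  76  90]
 [ 14  79  87]
 [ 15  99  72]
 [ 15 123  62]
 [ 14 130  57]
 [ 17  97  71]
 [ 21  62 115]
 [ 22  58 155]
 [ 23  55 163]
 [ 23  57 162]
 [ 22  62 169]
 [ 22  71 179]
 [ 21  78 180]
 [ 21  75 180]
 [ 21  77 179]
 [ 21  77 168]
 [ 18  94 149]
 [ 15 136 139]
 [ 15 153 137]
 [ 15 149 140]]
[[ 15 154 207]
 [ 14 138 151]
 [ 14  69  70]
 [ 13  87  70]
 [ 13  88  67]
 [ 14  98  68]
 [ 12  90  71]
 [ 14  79  81]
 [ 14 102  65]
 [ 12 130  53]
 [ 24  53 139]
 [ 23  57 166]
 [ 23  56 154]
 [ 23  66 174]
 [ 21  78 176]
 [ 21  78 177]
 [ 21  75 177]
 [ 21  71 172]
 [ 19  86 146]
 [ 15 146 145]
 [ 15 150 146]]
[[ 15 151 172]
 [ 13 125 114]
 [ 15  43  71]
 [ 18  25  52]
 [  5  32  48]
 [170  17  46]
 [  0  22  47]
 [170  31  50]
 [  0  16  48]
 [  0  21  49]
 [ 10  30  51]
 [175  28  55]
 [ 18  36  70]
 [  9  31  57]
 [ 21  27  65]
 [ 24  40 134]
 [ 23  52 161]
 [ 17  87 168]
 [ 15 143 202]
 [ 15 154 208]]
```

```bash
cat > r.py <<'E'
from m import *
dark=lambda h:(h[...,2]<112)
if __name__=="__main__":
    fit("L",(155,140,205,190),(262,85,300,130),dark,.0315,.015,.072)
    fit("S",(243,218,275,248),(258,160,285,190),dark,.019,.015,.050)
    fit("M",(438,165,475,198),(428,260,470,295),dark,.025,.015,.060)
    t,s=C["top"],C["side"]
    B,e1=tri(t,(204.6,230.4),s,(248.1,151.9)); H,e2=tri(t,(185.4,328.6),s,(165,181.6))
    print("brush tri",B,e1,H,e2)
    for c,b,h in((t,(204.6,230.4),(185.4,328.6)),(s,(248.1,151.9),(165,181.6))):
        b,h=onz(c,b,.0055),onz(c,h,.0055); d=b-h; print(b,h,np.linalg.norm(d),np.degrees(np.arctan2(d[1],d[0])), h+d*115/220)
    def corners(p):
        x,y,a=p; R=np.array([[np.cos(a),-np.sin(a)],[np.sin(a),np.cos(a)]]); P=[]
        for sx in(-1,1):
            for sy in(-1,1):
                P.append((*(R@[sx*.047,sy*.052]),0)); P.append((*(R@[sx*.047,sy*.052]),.006))
                for dx in(.028,.040): P.append((*(R@[sx*dx,sy*.044]),.021)); P.append((*(R@[sx*dx,sy*.052]),.014))
        return np.array(P)+[x,y,0]
    def mom(h):
        M=cv2.moments(h); return np.array([M["m10"]/M["m00"],M["m01"]/M["m00"],M["mu20"]/M["m00"]/20,M["mu11"]/M["m00"]/20,M["mu02"]/M["m00"]/20, M["m00"]/100])
    white=lambda h:(h[...,1]<90)&(h[...,2]>120)
    ob={}
    for k,(x0,y0,x1,y1) in (("top",(405,245,472,308)),("side",(305,290,395,372))):
        m=white(cv2.cvtColor(C[k]["frame"][y0:y1,x0:x1],cv2.COLOR_RGB2HSV).astype(int)).astype(np.uint8)
        n,l,st,_=cv2.connectedComponentsWithStats(m); i=1+np.argmax(st[1:,4])
        q=np.argwhere(l==i)[:,::-1].astype(np.float32)+[x0,y0]
        q=np.concatenate([q+[a,b] for a in(-.5,.5) for b in(-.5,.5)]).astype(np.float32)
        ob[k]=mom(cv2.convexHull(q))
    f=lambda p:np.concatenate([mom(cv2.convexHull(np.array([proj(C[k],X) for X in corners(p)],np.float32)))-ob[k] for k in ob])
    r=least_squares(f,[.38,-.26,0],diff_step=1e-3,x_scale=[.1,.1,.1]); print("rest",r.x,np.degrees(r.x[2]),np.round(r.fun,2))
E
python3 r.py
```

```text
L [0.61   0.3123 0.0743] zexp 0.072 res [ 0.03 -0.14 -0.23  0.09] [(617, 713), (307, 381)] [array([173.1, 160.5]), array([279.8,  99.2])]
S [0.4622 0.1269 0.0523] zexp 0.05 res [ 0.05 -0.1  -0.19  0.02] [(199, 257), (155, 218)] [array([255.6, 231.2]), array([270.5, 169.1])]
M [ 0.5883 -0.3215  0.0621] zexp 0.06 res [ 0.03 -0.37 -0.24  0.15] [(373, 446), (448, 566)] [array([459.9, 180.1]), array([448.8, 273.6])]
brush tri [0.46639207 0.24779698 0.00372596] 0.002517326208681737 [0.25103382 0.27259684 0.00628424] 0.0025884073236128696
[0.46505175 0.24788138 0.0055    ] [0.24974288 0.27337147 0.0055    ] 0.21681248554949675 -6.75173317007694 [0.3622907  0.26004711 0.0055    ]
[0.46674816 0.24555675 0.0055    ] [0.25229807 0.27262893 0.0055    ] 0.21615213075990355 -7.194959887510686 [0.36439698 0.25847756 0.0055    ]
rest [ 0.37747558 -0.28049346  0.00239529] 0.13724020098309872 [ 0.02 -0.2  -0.03  0.13 -0.09 -0.26 -0.15  0.14 -0.1   0.06 -0.02 -0.3 ]
```

```bash
cat > plan.py <<'E'
import sys,numpy as np
from plant import status
# usage: plan.py x y z yaw(jaw dir deg) -> shares
def plan(x,y,z,yaw):
    o=status.get_obs(); R=np.array(o["orientation"]); p=np.array(o["eef_pos"])
    d=R.T@(np.array([x,y,z])-p)/.4
    cur=np.degrees(np.arctan2(R[1,1],R[0,1])); s=-((yaw-cur+90)%180-90)/180
    print("t",round(o["time"],2),"pos",p.round(4),"yaw",round(cur,2),"gap mm",round(o["finger_gap"]*93,1),"F",np.round(o["ft_force"],1),"\n-> shares",d.round(4),"spin",round(s,4),"dist",round(np.linalg.norm(d)*.4,3))
if __name__=="__main__": plan(*map(float,sys.argv[1:5]))
E
python3 plan.py .61 .312 .2 90
python3 - <<'E'
from h import *
t=load("top0"); s=load("side0")
print("blue",tri(t,(287.5,216.4),s,(299.7,178.6)),"pink",tri(t,(226.8,262.1),s,(233,165)))
for p in((290,178),(350,120),(321,96)): print("mask",onz(t,p,.0))
E
```

```text
t 0.1 pos [0.182  0.5185 0.2179] yaw 70.64 gap mm 93.1 F [ 0.5 -0.5  0. ] 
-> shares [-1.1806 -0.1324  0.0446] spin -0.1075 dist 0.476
blue (array([0.49716259, 0.05805145, 0.04993786]), np.float64(0.0030827228885774234)) pink (array([0.39416983, 0.1836691 , 0.05185753]), np.float64(0.0017564316269883824))
mask [0.59452595 0.05914337 0.        ]
mask [ 0.74293244 -0.08022866  0.        ]
mask [ 8.02497386e-01 -8.71499545e-03  1.11022302e-16]
```

Request:
jog_arm([
  [1,-0.5,-0.1,0,-0.108],
  [1,-0.5,-0.1,0,-0.108],
  [1,-0.5,-0.1,0,-0.108],
  [1,-0.5,-0.1,0,-0.108],
  [1,-0.5,-0.1,0,-0.108],
])

```text
time: 0.52
eef_pos: [0.354, 0.4165, 0.2183]
orientation: [[-1.0, -0.003, -0.001], [-0.003, 1.0, -0.0], [0.001, -0.0, -1.0]]
ft_force: [1.7, 0.5, 0.2]
finger_gap: 1.002
```

```bash
python3 plan.py .609 .311 .12 90
```

```text
t 0.52 pos [0.354  0.4165 0.2183] yaw 90.18 gap mm 93.2 F [1.7 0.5 0.2] 
-> shares [-0.6368 -0.2656  0.2456] spin 0.001 dist 0.293
```

Request:
jog_arm([
  [1,-0.57,-0.26,0,0],
  [1,-0.57,-0.26,0,0],
  [1,-0.57,-0.26,0,0],
  [1,-0.57,-0.26,0,0],
  [1,-0.57,-0.26,0,0],
])

```text
time: 0.93
eef_pos: [0.5442, 0.3301, 0.2181]
orientation: [[-1.0, -0.001, -0.001], [-0.001, 1.0, -0.0], [0.001, -0.0, -1.0]]
ft_force: [-0.3, 1.2, 0.5]
finger_gap: 0.997
```

Request:
jog_arm([
  [1,0,0,0.2,0],
  [1,0,0,0.2,0],
  [1,0,0,0.2,0],
  [1,0,0,0.2,0],
])

```text
time: 1.27
eef_pos: [0.5409, 0.3306, 0.1362]
orientation: [[-1.0, -0.001, -0.006], [-0.001, 1.0, -0.002], [0.006, -0.002, -1.0]]
ft_force: [0.5, 0.3, 0.1]
finger_gap: 1.001
```

```bash
python3 plan.py .609 .311 .12 90
```

```text
t 1.27 pos [0.5409 0.3306 0.1362] yaw 90.07 gap mm 93.1 F [0.5 0.3 0.1] 
-> shares [-0.1705 -0.0491  0.0396] spin 0.0004 dist 0.073
```

Request:
jog_arm([
  [1,-0.171,-0.049,0.04,0],
  [1,-0.171,-0.049,0.04,0],
  [1,-0.171,-0.049,0.04,0],
  [1,-0.171,-0.049,0.04,0],
  [1,-0.171,-0.049,0.04,0],
])

```text
time: 1.68
eef_pos: [0.6113, 0.3129, 0.1249]
orientation: [[-1.0, -0.002, 0.002], [-0.002, 1.0, 0.001], [-0.002, 0.001, -1.0]]
ft_force: [-1.1, -0.4, -0.2]
finger_gap: 0.997
```

```bash
python3 plan.py .6095 .3115 .017 90
python3 - <<'E'
from plant import vision
from h import *
for n in("top","side"):
    c=vision.read_camera(n); crop(c,(120,90,300,240) if n=="top" else (200,40,380,190),4,f"pics/{n}1.png")
E
```

```text
t 1.68 pos [0.6113 0.3129 0.1249] yaw 90.12 gap mm 92.7 F [-1.1 -0.4 -0.2] 
-> shares [ 0.0052 -0.0037  0.2698] spin 0.0006 dist 0.108
```

View pics/side1.png

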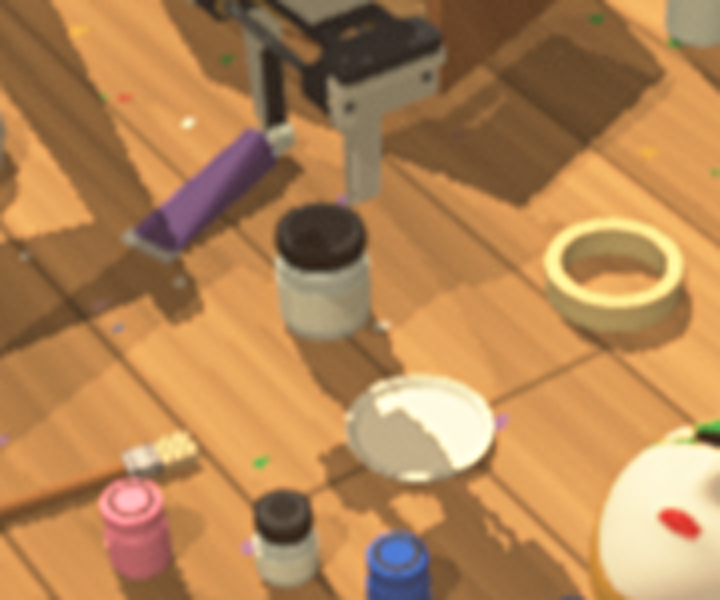

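```bash
python3 - <<'E'
from h import *
from plant import status
p=status.get_obs()["eef_pos"]; s=load("side0"); t=load("top0"); print(p)
for y in(-.05,.05): print((proj(s,p+[0,y,0])-[200,40])*4,(proj(t,p+[0,y,0])-[120,90])*4)
E
python3 plan.py .6095 .3115 .017 90
```

```text
[0.61062369 0.31309135 0.12459017]
[356.94988241 201.63690873] [273.4181664  251.38885543]
[272.06688928 125.86610643] [ 77.83772458 245.5406651 ]
t 1.78 pos [0.6106 0.3131 0.1246] yaw 90.16 gap mm 93.2 F [-1.6  0.7  0.4] 
-> shares [ 0.0033 -0.0042  0.269 ] spin 0.0009 dist 0.108
```

View pics/top1.png

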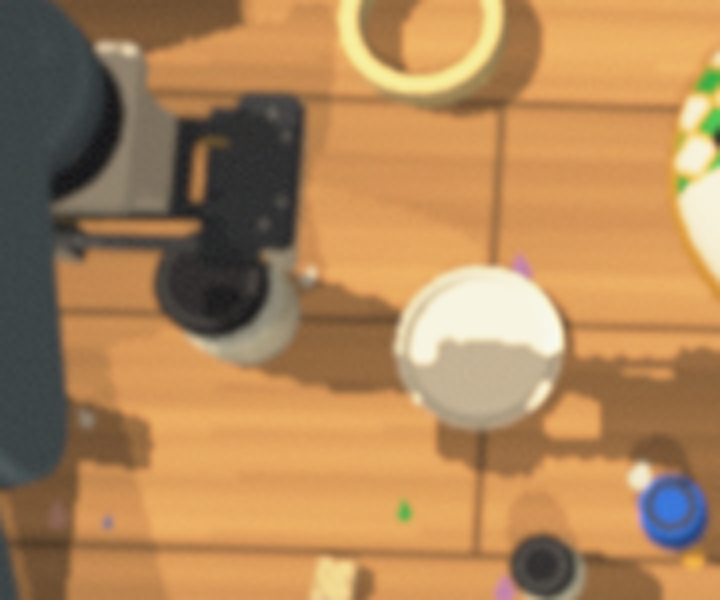

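Request:
jog_arm([
  [1,0.003,-0.004,0.08,0],
  [1,0.003,-0.004,0.16,0],
  [1,0.003,-0.004,0.22,0],
  [1,0.003,-0.004,0.267,0],
  [1,0.003,-0.004,0.267,0],
], newtons=20)

```text
time: 2.2
eef_pos: [0.6061, 0.3102, 0.0123]
orientation: [[-1.0, -0.003, -0.007], [-0.003, 1.0, -0.002], [0.007, -0.002, -1.0]]
ft_force: [-0.5, -0.1, -0.4]
finger_gap: 1.002
```

Request:
jog_arm([
  [-1,0,0,0,0],
  [-1,0,0,0,0],
  [-1,0,0,0,0],
  [-1,0,0,0,0],
  [-1,0,0,0,0],
], newtons=20)

```text
time: 2.62
eef_pos: [0.611, 0.3112, 0.0177]
orientation: [[-1.0, -0.001, 0.003], [-0.001, 1.0, 0.002], [-0.003, 0.002, -1.0]]
ft_force: [0.0, 2.5, 1.5]
finger_gap: 0.685
```

Request:
jog_arm([
  [-1,0,0,0,0],
  [-1,0,0,0,0],
  [-1,0,0,0,0],
])

```text
time: 2.87
eef_pos: [0.611, 0.3112, 0.0176]
orientation: [[-1.0, -0.001, 0.003], [-0.001, 1.0, 0.002], [-0.003, 0.002, -1.0]]
ft_force: [-0.7, 2.6, 6.4]
finger_gap: 0.679
```

Request:
jog_arm([
  [-1,0,0,-0.05,0],
  [-1,0,0,-0.1,0],
  [-1,0,0,-0.15,0],
  [-1,0,0,-0.15,0],
])

```text
time: 3.2
eef_pos: [0.6123, 0.3109, 0.0799]
orientation: [[-1.0, -0.002, 0.006], [-0.002, 1.0, 0.002], [-0.006, 0.002, -1.0]]
ft_force: [1.8, 0.6, -1.8]
finger_gap: 0.677
```

Request:
jog_arm([
  [-1,0.01,-0.08,0,0],
  [-1,0.03,-0.16,0,0],
  [-1,0.04,-0.25,0,0],
  [-1,0.04,-0.31,0,0],
  [-1,0.04,-0.34,0,0],
])

```text
time: 3.62
eef_pos: [0.5929, 0.171, 0.0743]
orientation: [[-1.0, 0.0, -0.003], [0.0, 1.0, -0.002], [0.003, -0.002, -1.0]]
ft_force: [1.3, 0.5, -3.1]
finger_gap: 0.671
```

Request:
jog_arm([
  [-1,0,0,0,0],
  [-1,0,0,0,0],
  [-1,0,0,0,0],
])

```text
time: 3.87
eef_pos: [0.5941, 0.1753, 0.0753]
orientation: [[-1.0, -0.002, -0.001], [-0.002, 1.0, 0.001], [0.001, 0.001, -1.0]]
ft_force: [0.2, -0.4, -3.2]
finger_gap: 0.678
```

```bash
cat > look.py <<'E'
import sys
from plant import vision
from h import *
n=sys.argv[1]
for k in("top","side"):
    c=vision.read_camera(k); pickle.dump(c,open(f"{k}_{n}.pkl","wb")); cv2.imwrite(f"pics/{k}_{n}.png",c["frame"][:,:,::-1])
E
python3 look.py a; python3 plan.py .594 .1753 .0216 90
```

```text
t 3.97 pos [0.5941 0.1757 0.0755] yaw 90.16 gap mm 62.3 F [ 0.5  0.9 -2.8] 
-> shares [ 1.000e-04 -9.000e-04  1.347e-01] spin 0.0009 dist 0.054
```

View pics/side_a.png

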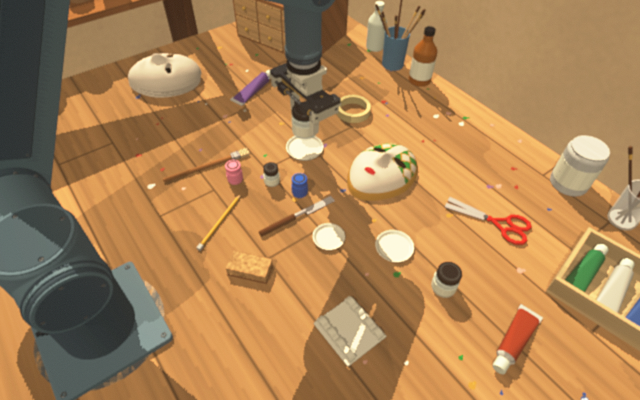

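View pics/top_a.png

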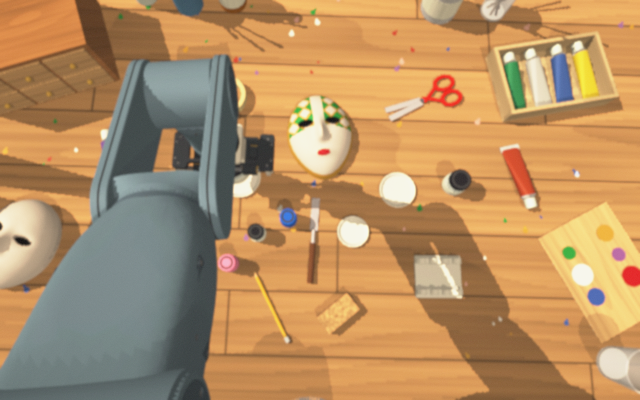

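Request:
jog_arm([
  [-1,0,0,0.05,0],
  [-1,0,0,0.09,0],
  [-1,0,0,0.11,0],
  [-1,0,0,0.12,0],
  [-1,0,0,0.12,0],
])

```text
time: 4.38
eef_pos: [0.5935, 0.175, 0.0268]
orientation: [[-1.0, -0.002, -0.002], [-0.002, 1.0, -0.0], [0.002, -0.0, -1.0]]
ft_force: [0.2, 0.4, -3.0]
finger_gap: 0.678
```

Request:
jog_arm([
  [-1,0,0,0.005,0],
  [-1,0,0,0.01,0],
  [-1,0,0,0.012,0],
  [-1,0,0,0.012,0],
])

```text
time: 4.72
eef_pos: [0.5945, 0.1744, 0.0234]
orientation: [[-1.0, -0.001, 0.001], [-0.001, 1.0, 0.0], [-0.001, 0.0, -1.0]]
ft_force: [-0.1, 0.7, -2.0]
finger_gap: 0.675
```

```bash
python3 plan.py .594 .1753 .0216 90; python3 look.py b
python3 - <<'E'
from h import *
c=load("side_b"); crop(c,(260,80,360,180),6,"pics/sb.png")
from plant import status
p=status.get_obs()["eef_pos"];print([(proj(c,[p[0],p[1],z])-[260,80])*6 for z in (.004,.0615)])
E
```

```text
t 4.72 pos [0.5945 0.1744 0.0234] yaw 90.09 gap mm 62.8 F [-0.1  0.7 -2. ] 
-> shares [0.0012 0.0024 0.0046] spin 0.0005 dist 0.002
[array([269.44599935, 407.6286793 ]), array([267.61790828, 306.87361456])]
```

View pics/sb.png

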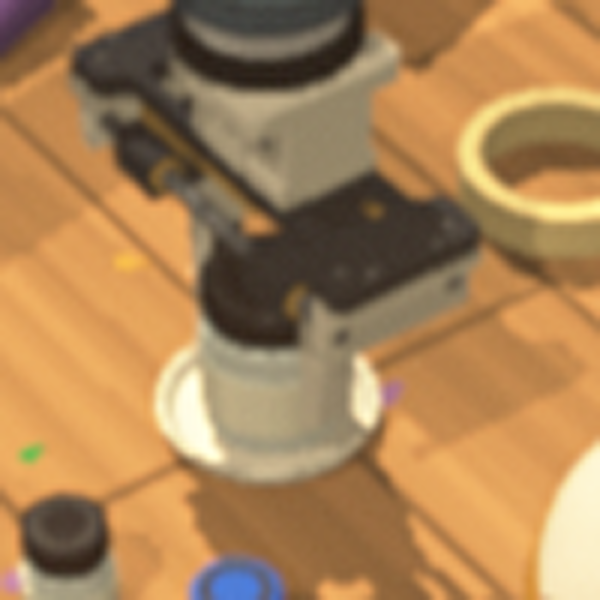

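Request:
jog_arm([
  [-1,0,0,0.003,0],
  [-1,0,0,0.005,0],
  [-1,0,0,0.005,0],
])

```text
time: 5.07
eef_pos: [0.5945, 0.1743, 0.0217]
orientation: [[-1.0, -0.001, 0.001], [-0.001, 1.0, 0.0], [-0.001, 0.0, -1.0]]
ft_force: [-1.5, 0.4, 2.0]
finger_gap: 0.676
```

Request:
jog_arm([
  [0.8,0,0,0,0],
  [0.8,0,0,0,0],
  [0.8,0,0,0,0],
  [0.8,0,0,0,0],
])

```text
time: 5.4
eef_pos: [0.5944, 0.1744, 0.0211]
orientation: [[-1.0, -0.001, 0.0], [-0.001, 1.0, 0.0], [-0.0, 0.0, -1.0]]
ft_force: [-0.0, 0.3, 0.5]
finger_gap: 0.884
```

Request:
jog_arm([
  [0.8,0,0,-0.08,0],
  [0.8,0,0,-0.18,0],
  [0.8,0,0,-0.28,0],
  [0.8,0,0,-0.28,0],
])

```text
time: 5.73
eef_pos: [0.5992, 0.1751, 0.1418]
orientation: [[-1.0, -0.002, 0.014], [-0.002, 1.0, 0.002], [-0.014, 0.002, -1.0]]
ft_force: [1.8, -0.2, 1.6]
finger_gap: 0.899
```

```bash
python3 plan.py .462 .127 .12 90
```

```text
t 5.73 pos [0.5992 0.1751 0.1418] yaw 90.1 gap mm 83.6 F [ 1.8 -0.2  1.6] 
-> shares [ 0.3439 -0.1196  0.0495] spin 0.0006 dist 0.147
```

Request:
jog_arm([
  [0.35,0.1,-0.03,0,0],
  [0.35,0.2,-0.06,0,0],
  [0.35,0.28,-0.1,0,0],
  [0.35,0.332,-0.118,0,0],
  [0.35,0.332,-0.118,0,0],
])

```text
time: 6.15
eef_pos: [0.4567, 0.1262, 0.1326]
orientation: [[-1.0, -0.001, -0.004], [-0.001, 1.0, -0.001], [0.004, -0.001, -1.0]]
ft_force: [-0.6, 0.3, -0.8]
finger_gap: 0.68
```

Request:
jog_arm([
  [0.35,0,0,0,0],
  [0.35,0,0,0,0],
  [0.35,0,0,0,0],
])

```text
time: 6.4
eef_pos: [0.463, 0.1272, 0.1333]
orientation: [[-1.0, -0.002, 0.002], [-0.002, 1.0, 0.0], [-0.002, 0.0, -1.0]]
ft_force: [-0.1, 0.1, 0.0]
finger_gap: 0.677
```

```bash
python3 plan.py .462 .127 .013 90;python3 look.py c
```

```text
t 6.4 pos [0.463  0.1272 0.1333] yaw 90.09 gap mm 63.0 F [-0.1  0.1  0. ] 
-> shares [ 0.0028 -0.0005  0.3007] spin 0.0005 dist 0.12
```

View pics/side_c.png

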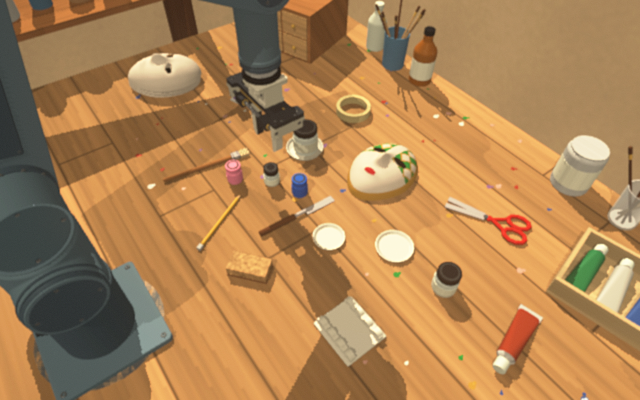

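Request:
jog_arm([
  [0.35,0.002,0,0.09,0],
  [0.35,0.002,0,0.18,0],
  [0.35,0.002,0,0.25,0],
  [0.35,0.002,0,0.29,0],
  [0.35,0.002,0,0.3,0],
], newtons=12)

```text
time: 6.92
eef_pos: [0.4588, 0.127, 0.0099]
orientation: [[-1.0, -0.002, -0.006], [-0.002, 1.0, -0.0], [0.006, -0.0, -1.0]]
ft_force: [-0.7, -0.3, 0.5]
finger_gap: 0.678
```

Request:
jog_arm([
  [-1,0,0,0,0],
  [-1,0,0,0,0],
  [-1,0,0,0,0],
  [-1,0,0,0,0],
  [-1,0,0,0,0],
], newtons=12)

```text
time: 7.33
eef_pos: [0.4619, 0.1271, 0.0143]
orientation: [[-1.0, -0.002, 0.003], [-0.002, 1.0, 0.0], [-0.003, 0.0, -1.0]]
ft_force: [-0.1, -0.0, 2.8]
finger_gap: 0.404
```

Request:
jog_arm([
  [-1,0,0,0,0],
  [-1,0,0,0,0],
  [-1,0,0,0,0],
])

```text
time: 7.58
eef_pos: [0.4618, 0.1271, 0.0143]
orientation: [[-1.0, -0.001, 0.003], [-0.001, 1.0, 0.0], [-0.003, 0.0, -1.0]]
ft_force: [0.4, 0.7, 6.2]
finger_gap: 0.407
```

Request:
jog_arm([
  [-1,0,0,-0.06,0],
  [-1,0,0,-0.14,0],
  [-1,0,0,-0.22,0],
  [-1,0,0,-0.25,0],
  [-1,0,0,-0.25,0],
])

```text
time: 8.0
eef_pos: [0.4631, 0.1271, 0.1166]
orientation: [[-1.0, -0.002, 0.007], [-0.002, 1.0, 0.0], [-0.007, 0.0, -1.0]]
ft_force: [1.4, 0.0, -0.7]
finger_gap: 0.404
```

Request:
jog_arm([
  [-1,-0.01,-0.08,0,0],
  [-1,-0.02,-0.18,0,0],
  [-1,-0.028,-0.28,0,0],
  [-1,-0.028,-0.38,0,0],
  [-1,-0.028,-0.46,0,0],
])

```text
time: 8.42
eef_pos: [0.4712, -0.0592, 0.1118]
orientation: [[-1.0, -0.001, -0.002], [-0.001, 1.0, 0.0], [0.002, 0.0, -1.0]]
ft_force: [0.5, 0.5, -0.5]
finger_gap: 0.407
```

Request:
jog_arm([
  [-1,0,-0.06,0,0],
  [-1,0,-0.08,0,0],
  [-1,0,-0.08,0,0],
  [-1,0,-0.08,0,0],
  [-1,0,-0.08,0,0],
])

```text
time: 8.83
eef_pos: [0.4716, -0.0876, 0.1124]
orientation: [[-1.0, -0.002, -0.001], [-0.002, 1.0, 0.001], [0.001, 0.001, -1.0]]
ft_force: [0.2, 0.4, -0.4]
finger_gap: 0.407
```

```bash
python3 plan.py .473 -.0888 .0183 90
```

```text
t 8.83 pos [ 0.4716 -0.0876  0.1124] yaw 90.13 gap mm 37.9 F [ 0.2  0.4 -0.4] 
-> shares [-0.0038 -0.0033  0.2353] spin 0.0007 dist 0.094
```

Request:
jog_arm([
  [-1,-0.003,-0.003,0.08,0],
  [-1,-0.003,-0.003,0.15,0],
  [-1,-0.003,-0.003,0.2,0],
  [-1,-0.003,-0.003,0.217,0],
  [-1,-0.003,-0.003,0.217,0],
])

```text
time: 9.25
eef_pos: [0.4719, -0.0883, 0.0247]
orientation: [[-1.0, -0.003, -0.004], [-0.003, 1.0, 0.002], [0.004, 0.002, -1.0]]
ft_force: [-1.0, -0.1, -0.8]
finger_gap: 0.403
```

Request:
jog_arm([
  [-1,0,0,0.005,0],
  [-1,0,0,0.01,0],
  [-1,0,0,0.014,0],
  [-1,0,0,0.014,0],
])

```text
time: 9.58
eef_pos: [0.474, -0.0904, 0.0213]
orientation: [[-1.0, -0.002, 0.001], [-0.002, 1.0, -0.001], [-0.001, -0.001, -1.0]]
ft_force: [-0.7, -0.2, -1.5]
finger_gap: 0.407
```

```bash
python3 plan.py .473 -.0888 .0183 90; python3 look.py d
python3 - <<'E'
from h import *
crop(load("side_d"),(280,170,380,270),6,"pics/sd.png")
E
```

```text
t 9.58 pos [ 0.474  -0.0904  0.0213] yaw 90.09 gap mm 37.9 F [-0.7 -0.2 -1.5] 
-> shares [0.0025 0.0039 0.0076] spin 0.0005 dist 0.004
```

View pics/sd.png

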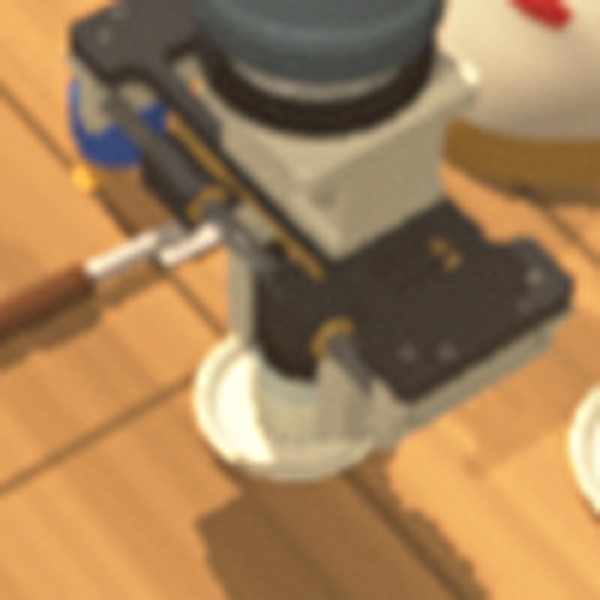

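Request:
jog_arm([
  [-1,0.002,0.003,0.003,0],
  [-1,0.002,0.003,0.005,0],
  [-1,0.002,0.003,0.007,0],
  [-1,0.002,0.003,0.007,0],
])

```text
time: 10.02
eef_pos: [0.4725, -0.089, 0.0183]
orientation: [[-1.0, -0.001, -0.0], [-0.001, 1.0, 0.0], [0.0, 0.0, -1.0]]
ft_force: [-2.3, 0.2, 4.8]
finger_gap: 0.405
```

Request:
jog_arm([
  [0.35,0,0,0,0],
  [0.35,0,0,0,0],
  [0.35,0,0,0,0],
  [0.35,0,0,0,0],
])

```text
time: 10.35
eef_pos: [0.4726, -0.0891, 0.0178]
orientation: [[-1.0, -0.001, -0.0], [-0.001, 1.0, -0.0], [0.0, -0.0, -1.0]]
ft_force: [-0.4, -0.2, 0.2]
finger_gap: 0.643
```

Request:
jog_arm([
  [0.35,0,0,-0.08,0],
  [0.35,0,0,-0.18,0],
  [0.35,0,0,-0.28,0],
  [0.35,0,0,-0.28,0],
  [0.35,0,0,-0.28,0],
])

```text
time: 10.77
eef_pos: [0.4744, -0.0898, 0.1322]
orientation: [[-1.0, -0.002, 0.006], [-0.002, 1.0, -0.002], [-0.006, -0.002, -1.0]]
ft_force: [0.2, -0.5, -0.2]
finger_gap: 0.677
```

Request:
jog_arm([
  [0.6,-0.08,-0.08,0,0],
  [0.6,-0.15,-0.18,0,0],
  [0.6,-0.22,-0.28,0,0],
  [0.6,-0.27,-0.38,0,0],
  [0.6,-0.29,-0.46,0,0],
])

```text
time: 11.18
eef_pos: [0.5856, -0.2624, 0.1274]
orientation: [[-1.0, -0.003, -0.002], [-0.003, 1.0, 0.002], [0.002, 0.002, -1.0]]
ft_force: [0.9, -0.1, 0.2]
finger_gap: 0.802
```

Request:
jog_arm([
  [0.6,0,-0.08,0,0],
  [0.6,0,-0.12,0,0],
  [0.6,0,-0.12,0,0],
  [0.6,0,-0.12,0,0],
  [0.6,0,-0.12,0,0],
])

```text
time: 11.6
eef_pos: [0.5842, -0.308, 0.1288]
orientation: [[-1.0, -0.002, -0.002], [-0.002, 1.0, 0.002], [0.002, 0.002, -1.0]]
ft_force: [-0.5, 0.0, 0.3]
finger_gap: 0.803
```

```bash
python3 plan.py .588 -.3215 .014 90; python3 look.py e
```

```text
t 11.6 pos [ 0.5842 -0.308   0.1288] yaw 90.1 gap mm 74.6 F [-0.5  0.   0.3] 
-> shares [-0.0099 -0.0344  0.2868] spin 0.0006 dist 0.116
```

View pics/side_e.png

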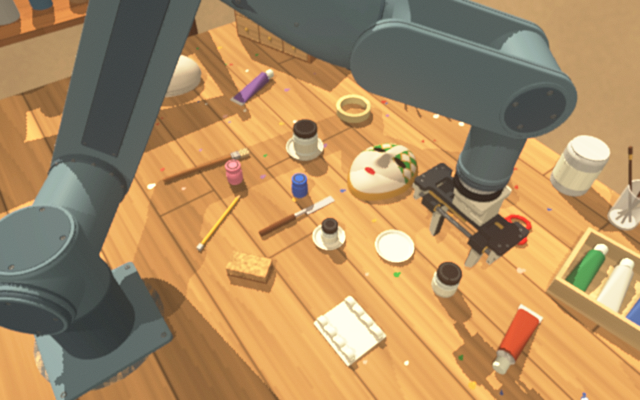

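View pics/top_e.png

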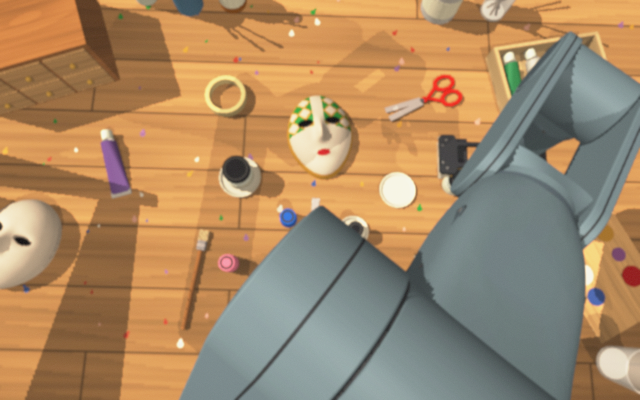

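Request:
jog_arm([
  [0.6,-0.01,-0.034,0,0],
  [0.6,-0.01,-0.034,0.09,0],
  [0.6,-0.01,-0.034,0.18,0],
  [0.6,-0.01,-0.034,0.26,0],
  [0.6,-0.01,-0.034,0.285,0],
], newtons=15)

```text
time: 12.12
eef_pos: [0.5863, -0.3196, 0.011]
orientation: [[-1.0, -0.003, -0.006], [-0.003, 1.0, 0.005], [0.006, 0.005, -1.0]]
ft_force: [-0.6, 1.1, -0.4]
finger_gap: 0.804
```

Request:
jog_arm([
  [0.6,0,0,0,0],
  [0.6,0,0,0,0],
])

```text
time: 12.28
eef_pos: [0.5895, -0.3228, 0.0167]
orientation: [[-1.0, -0.003, 0.0], [-0.003, 1.0, -0.0], [-0.0, -0.0, -1.0]]
ft_force: [0.7, -0.5, 1.0]
finger_gap: 0.798
```

Request:
jog_arm([
  [-1,0,0,0,0],
  [-1,0,0,0,0],
  [-1,0,0,0,0],
  [-1,0,0,0,0],
  [-1,0,0,0,0],
], newtons=15)

```text
time: 12.7
eef_pos: [0.5896, -0.3237, 0.0173]
orientation: [[-1.0, -0.001, 0.002], [-0.001, 1.0, -0.001], [-0.002, -0.001, -1.0]]
ft_force: [0.2, 1.4, 4.5]
finger_gap: 0.538
```

Request:
jog_arm([
  [-1,0,0,0,0],
  [-1,0,0,0,0],
  [-1,0,0,0,0],
])

```text
time: 12.95
eef_pos: [0.5896, -0.3237, 0.0172]
orientation: [[-1.0, -0.001, 0.002], [-0.001, 1.0, -0.001], [-0.002, -0.001, -1.0]]
ft_force: [-0.6, 2.5, 6.4]
finger_gap: 0.533
```

Request:
jog_arm([
  [-1,0,0,-0.05,0],
  [-1,0,0,-0.1,0],
  [-1,0,0,-0.15,0],
  [-1,0,0,-0.15,0],
  [-1,0,0,-0.15,0],
])

```text
time: 13.37
eef_pos: [0.5895, -0.3241, 0.0767]
orientation: [[-1.0, -0.001, 0.002], [-0.001, 1.0, -0.002], [-0.002, -0.002, -1.0]]
ft_force: [-0.2, -0.1, -1.7]
finger_gap: 0.535
```

Request:
jog_arm([
  [-1,0.01,0.08,0,0],
  [-1,0.03,0.16,0,0],
  [-1,0.039,0.24,0,0],
  [-1,0.039,0.3,0,0],
  [-1,0.039,0.33,0,0],
])

```text
time: 13.78
eef_pos: [0.5713, -0.1878, 0.0737]
orientation: [[-1.0, -0.003, -0.004], [-0.003, 1.0, 0.003], [0.004, 0.003, -1.0]]
ft_force: [-0.2, 0.5, -1.1]
finger_gap: 0.536
```

Request:
jog_arm([
  [-1,0,0,0,0],
  [-1,0,0,0,0],
  [-1,0,0,0,0],
  [-1,0,0,0,0],
])

```text
time: 14.12
eef_pos: [0.5734, -0.1932, 0.0756]
orientation: [[-1.0, -0.0, 0.0], [-0.0, 1.0, -0.001], [-0.0, -0.001, -1.0]]
ft_force: [0.5, -0.3, -0.8]
finger_gap: 0.537
```

```bash
python3 plan.py .574 -.1913 .0212 90
```

```text
t 14.12 pos [ 0.5734 -0.1932  0.0756] yaw 90.01 gap mm 50.0 F [ 0.5 -0.3 -0.8] 
-> shares [-0.0014  0.0049  0.1359] spin 0.0 dist 0.054
```

Request:
jog_arm([
  [-1,0,0.005,0.05,0],
  [-1,0,0.005,0.09,0],
  [-1,0,0.005,0.11,0],
  [-1,0,0.005,0.12,0],
  [-1,0,0.005,0.12,0],
])

```text
time: 14.53
eef_pos: [0.5727, -0.1901, 0.0269]
orientation: [[-1.0, -0.001, -0.002], [-0.001, 1.0, 0.001], [0.002, 0.001, -1.0]]
ft_force: [-0.4, 1.0, -1.9]
finger_gap: 0.534
```

Request:
jog_arm([
  [-1,0,0,0.004,0],
  [-1,0,0,0.007,0],
  [-1,0,0,0.01,0],
  [-1,0,0,0.01,0],
])

```text
time: 14.87
eef_pos: [0.5735, -0.1897, 0.0243]
orientation: [[-1.0, -0.002, 0.001], [-0.002, 1.0, -0.0], [-0.001, -0.0, -1.0]]
ft_force: [-1.2, -0.2, -0.8]
finger_gap: 0.533
```

```bash
python3 plan.py .574 -.1913 .0212 90; python3 look.py f
python3 - <<'E'
from h import *
crop(load("side_f"),(340,170,440,270),6,"pics/sf.png")
E
```

```text
t 14.87 pos [ 0.5735 -0.1897  0.0243] yaw 90.09 gap mm 49.6 F [-1.2 -0.2 -0.8] 
-> shares [-0.0013 -0.0041  0.0077] spin 0.0005 dist 0.004
```

View pics/sf.png

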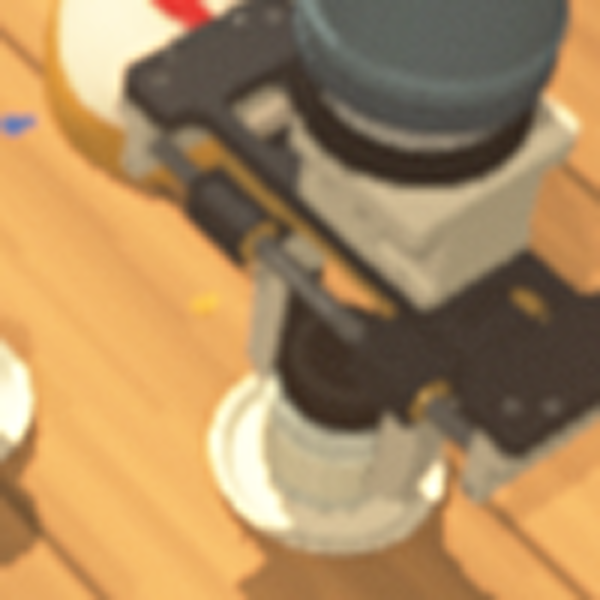

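Request:
jog_arm([
  [-1,-0.001,-0.003,0.003,0],
  [-1,-0.001,-0.003,0.005,0],
  [-1,-0.001,-0.003,0.007,0],
  [-1,-0.001,-0.003,0.007,0],
])

```text
time: 15.3
eef_pos: [0.5737, -0.1908, 0.0213]
orientation: [[-1.0, -0.001, 0.0], [-0.001, 1.0, -0.0], [-0.0, -0.0, -1.0]]
ft_force: [-0.6, 0.1, 1.1]
finger_gap: 0.534
```

Request:
jog_arm([
  [0.3,0,0,0,0],
  [0.3,0,0,0,0],
  [0.3,0,0,0,0],
  [0.3,0,0,0,0],
])

```text
time: 15.63
eef_pos: [0.5737, -0.1907, 0.0211]
orientation: [[-1.0, -0.002, 0.0], [-0.002, 1.0, -0.0], [-0.0, -0.0, -1.0]]
ft_force: [0.3, -0.2, -0.6]
finger_gap: 0.646
```

Request:
jog_arm([
  [0.3,0,0,-0.08,0],
  [0.3,0,0,-0.18,0],
  [0.3,0,0,-0.28,0],
  [0.3,0,0,-0.32,0],
  [0.3,0,0,-0.32,0],
])

```text
time: 16.05
eef_pos: [0.5765, -0.1922, 0.1547]
orientation: [[-1.0, -0.002, 0.009], [-0.002, 1.0, -0.005], [-0.009, -0.005, -1.0]]
ft_force: [-0.4, 0.1, -0.1]
finger_gap: 0.651
```

Request:
jog_arm([
  [0,0.04,0.08,0,0],
  [0,0.08,0.17,0,0],
  [0,0.12,0.26,0,0],
  [0,0.16,0.34,0,0],
  [0,0.2,0.43,0,0],
])

```text
time: 16.47
eef_pos: [0.4916, -0.0177, 0.1477]
orientation: [[-1.0, -0.001, -0.002], [-0.001, 1.0, 0.0], [0.002, 0.0, -1.0]]
ft_force: [1.8, 0.3, -0.3]
finger_gap: 0.497
```

Request:
jog_arm([
  [-0.1,0.04,0.08,0,0.01],
  [-0.1,0.08,0.17,0,0.02],
  [-0.1,0.12,0.26,0,0.03],
  [-0.1,0.16,0.34,0,0.039],
  [-0.1,0.2,0.43,0,0.039],
])

```text
time: 16.88
eef_pos: [0.4112, 0.1541, 0.148]
orientation: [[-0.992, 0.123, -0.002], [0.123, 0.992, -0.0], [0.002, -0.001, -1.0]]
ft_force: [-0.0, 0.5, -0.1]
finger_gap: 0.451
```

```bash
python3 plan.py .3633 .2593 .12 83;python3 look.py g
```

```text
t 16.88 pos [0.4112 0.1541 0.148 ] yaw 82.95 gap mm 42.0 F [-0.   0.5 -0.1] 
-> shares [0.1511 0.2464 0.0701] spin -0.0003 dist 0.119
```

View pics/top_g.png

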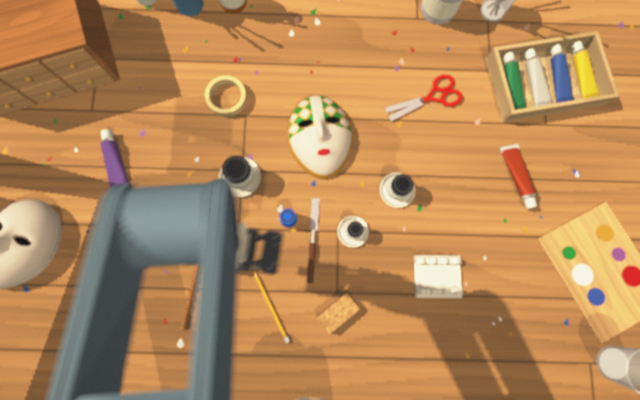

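View pics/side_g.png

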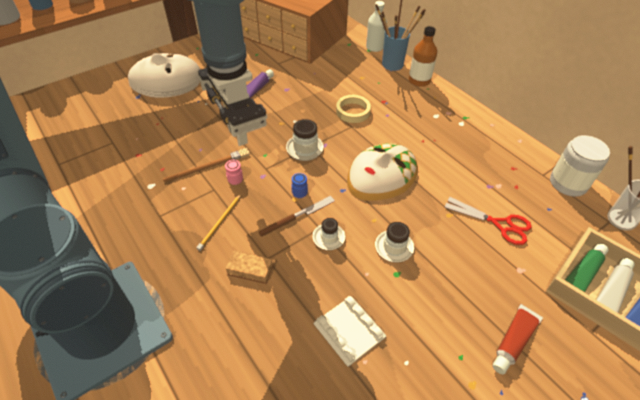

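Request:
jog_arm([
  [-0.1,0.06,0.09,0,0],
  [-0.1,0.11,0.18,0,0],
  [-0.1,0.151,0.246,0,0],
  [-0.1,0.151,0.246,0,0],
  [-0.1,0.151,0.246,0,0],
])

```text
time: 17.4
eef_pos: [0.3641, 0.2585, 0.1482]
orientation: [[-0.993, 0.117, -0.001], [0.117, 0.993, -0.001], [0.001, -0.001, -1.0]]
ft_force: [-0.6, -0.5, -0.1]
finger_gap: 0.449
```

Request:
jog_arm([
  [-0.1,0,0,0.08,0],
  [-0.1,0,0,0.16,0],
  [-0.1,0,0,0.22,0],
  [-0.1,0,0,0.26,0],
  [-0.1,0,0,0.26,0],
])

```text
time: 17.82
eef_pos: [0.3632, 0.2553, 0.0417]
orientation: [[-0.992, 0.123, -0.007], [0.123, 0.992, -0.003], [0.006, -0.004, -1.0]]
ft_force: [-0.5, -1.1, 0.8]
finger_gap: 0.452
```

Request:
jog_arm([
  [-0.1,0,0,0,0],
  [-0.1,0,0,0,0],
])

```text
time: 17.98
eef_pos: [0.3662, 0.2574, 0.0457]
orientation: [[-0.993, 0.122, 0.001], [0.122, 0.993, 0.0], [-0.001, 0.0, -1.0]]
ft_force: [-0.3, -0.2, 0.0]
finger_gap: 0.452
```

```bash
python3 plan.py .3633 .2593 .003 83;python3 look.py i
python3 - <<'E'
from h import *
crop(load("side_i"),(140,90,290,210),5,"pics/si.png")
E
```

```text
t 17.98 pos [0.3662 0.2574 0.0457] yaw 82.99 gap mm 42.0 F [-0.3 -0.2  0. ] 
-> shares [0.0078 0.0038 0.1067] spin -0.0001 dist 0.043
```

View pics/si.png

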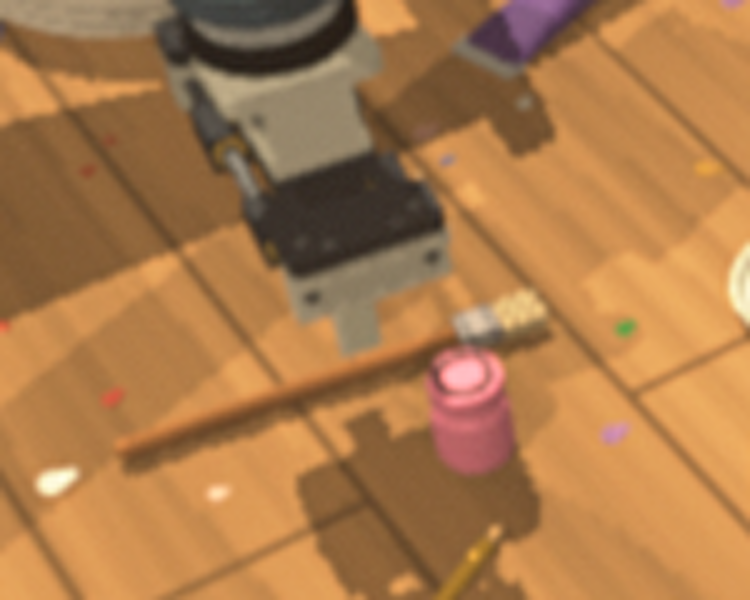

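Descend slowly to the handle.

Request:
jog_arm([
  [-0.1,0.006,0.004,0.04,0],
  [-0.1,0.006,0.004,0.07,0],
  [-0.1,0.006,0.004,0.09,0],
  [-0.1,0.006,0.004,0.1,0],
  [-0.1,0.006,0.004,0.103,0],
], newtons=8)

```text
time: 18.5
eef_pos: [0.3629, 0.2599, 0.0038]
orientation: [[-0.993, 0.121, 0.0], [0.121, 0.993, -0.0], [-0.0, -0.0, -1.0]]
ft_force: [-1.1, -0.3, -0.3]
finger_gap: 0.447
```

Request:
jog_arm([
  [-0.1,0,0,0.002,0],
  [-0.1,0,0,0.002,0],
  [-0.1,0,0,0.002,0],
])

```text
time: 18.75
eef_pos: [0.3632, 0.2601, 0.0035]
orientation: [[-0.993, 0.121, 0.001], [0.121, 0.993, 0.0], [-0.001, 0.0, -1.0]]
ft_force: [-0.5, -0.5, 0.2]
finger_gap: 0.449
```

Request:
jog_arm([
  [-1,0,0,0,0],
  [-1,0,0,0,0],
  [-1,0,0,0,0],
  [-1,0,0,0,0],
  [-1,0,0,0,0],
])

```text
time: 19.17
eef_pos: [0.3629, 0.2599, 0.0031]
orientation: [[-0.993, 0.121, 0.0], [0.121, 0.993, 0.0], [-0.0, 0.0, -1.0]]
ft_force: [1.2, 0.8, -0.8]
finger_gap: 0.142
```

Request:
jog_arm([
  [-1,0,0,0,0],
  [-1,0,0,0,0],
  [-1,0,0,0,0],
])

```text
time: 19.42
eef_pos: [0.3629, 0.2599, 0.0031]
orientation: [[-0.993, 0.121, 0.0], [0.121, 0.993, 0.0], [-0.0, 0.0, -1.0]]
ft_force: [0.5, 1.3, 1.0]
finger_gap: 0.115
```

Request:
jog_arm([
  [-1,0,0,-0.06,0],
  [-1,0,0,-0.14,-0.01],
  [-1,0,0,-0.22,-0.02],
  [-1,0,0,-0.3,-0.03],
  [-1,0,0,-0.33,-0.039],
])

```text
time: 19.83
eef_pos: [0.3647, 0.2607, 0.139]
orientation: [[-1.0, -0.003, 0.006], [-0.003, 1.0, 0.002], [-0.006, 0.002, -1.0]]
ft_force: [1.1, -0.3, -0.4]
finger_gap: 0.112
```

Request:
jog_arm([
  [-1,0,-0.06,0,0],
  [-1,0,-0.14,0,0],
  [-1,0,-0.22,0,0],
  [-1,0,-0.3,0,0],
  [-1,0,-0.38,0,0],
])

```text
time: 20.25
eef_pos: [0.3625, 0.1067, 0.135]
orientation: [[-1.0, -0.002, 0.0], [-0.002, 1.0, -0.0], [-0.0, -0.0, -1.0]]
ft_force: [0.6, 0.3, -0.0]
finger_gap: 0.113
```

Request:
jog_arm([
  [-1,0,-0.09,0,0],
  [-1,0,-0.18,0,0],
  [-1,0,-0.27,0,0],
  [-1,0,-0.36,0,0],
  [-1,0,-0.44,0,0],
])

```text
time: 20.67
eef_pos: [0.3629, -0.0701, 0.1352]
orientation: [[-1.0, -0.001, 0.0], [-0.001, 1.0, -0.0], [-0.0, -0.0, -1.0]]
ft_force: [1.0, -0.5, -1.0]
finger_gap: 0.113
```

```bash
python3 plan.py .3775 -.2805 .08 90.1
```

```text
t 20.67 pos [ 0.3629 -0.0701  0.1352] yaw 90.06 gap mm 10.5 F [ 1.  -0.5 -1. ] 
-> shares [-0.036  -0.5259  0.1382] spin -0.0002 dist 0.218
```

Request:
jog_arm([
  [-1,-0.01,-0.09,0,0],
  [-1,-0.02,-0.18,0,0],
  [-1,-0.03,-0.28,0,0],
  [-1,-0.036,-0.37,0,0],
  [-1,-0.036,-0.45,0,0],
])

```text
time: 21.08
eef_pos: [0.3779, -0.2506, 0.135]
orientation: [[-1.0, -0.001, 0.0], [-0.001, 1.0, -0.0], [-0.0, -0.0, -1.0]]
ft_force: [0.3, 0.7, -0.1]
finger_gap: 0.112
```

Request:
jog_arm([
  [-1,0,-0.05,0.03,0],
  [-1,0,-0.073,0.06,0],
  [-1,0,-0.073,0.1,0],
  [-1,0,-0.073,0.12,0],
  [-1,0,-0.073,0.12,0],
])

```text
time: 21.5
eef_pos: [0.3767, -0.2759, 0.0851]
orientation: [[-1.0, -0.001, -0.003], [-0.001, 1.0, 0.004], [0.003, 0.004, -1.0]]
ft_force: [0.8, 0.2, -0.6]
finger_gap: 0.111
```

Request:
jog_arm([
  [-1,0,0,0,0],
  [-1,0,0,0,0],
  [-1,0,0,0,0],
])

```text
time: 21.75
eef_pos: [0.3786, -0.2774, 0.088]
orientation: [[-1.0, -0.002, 0.001], [-0.002, 1.0, -0.001], [-0.001, -0.001, -1.0]]
ft_force: [0.1, -0.7, -0.9]
finger_gap: 0.114
```

```bash
python3 plan.py .3775 -.2805 .0186 90.1;python3 look.py j
python3 - <<'E'
from h import *
crop(load("side_j"),(270,200,420,380),3.3,"pics/sj.png")
crop(load("top_j"),(380,160,510,330),3.4,"pics/tj.png")
E
```

```text
t 21.75 pos [ 0.3786 -0.2774  0.088 ] yaw 90.13 gap mm 10.6 F [ 0.1 -0.7 -0.9] 
-> shares [ 0.0029 -0.0076  0.1734] spin 0.0002 dist 0.069
```

View pics/sj.png

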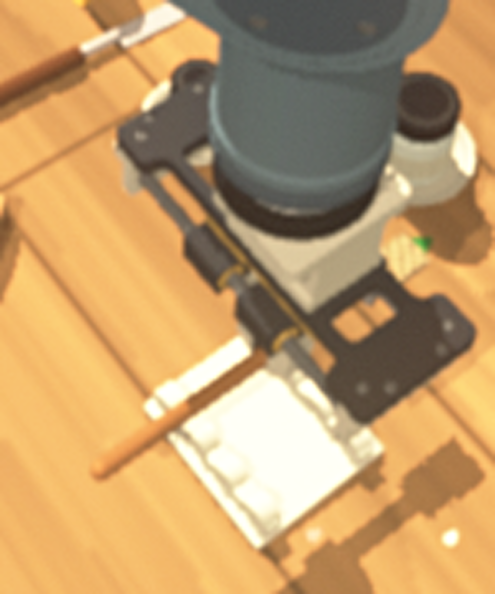

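View pics/tj.png

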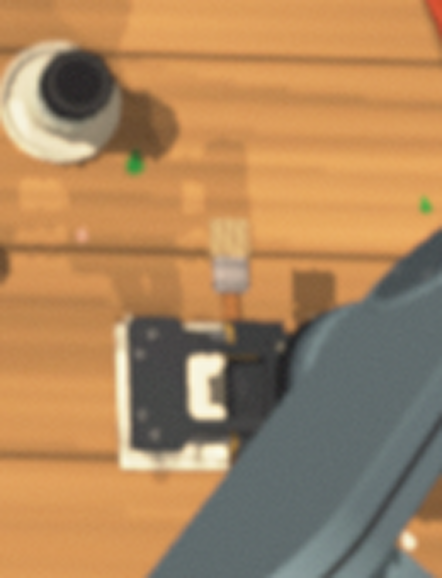

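Request:
jog_arm([
  [-1,0.002,-0.007,0.05,0],
  [-1,0.002,-0.007,0.1,0],
  [-1,0.002,-0.007,0.135,0],
  [-1,0.002,-0.007,0.155,0],
  [-1,0.002,-0.007,0.155,0],
])

```text
time: 22.27
eef_pos: [0.3766, -0.2792, 0.024]
orientation: [[-1.0, -0.002, -0.002], [-0.002, 1.0, 0.002], [0.002, 0.002, -1.0]]
ft_force: [0.3, 0.0, -0.1]
finger_gap: 0.11
```

Request:
jog_arm([
  [-1,0,0,0.005,0],
  [-1,0,0,0.008,0],
  [-1,0,0,0.01,0],
  [-1,0,0,0.01,0],
])

```text
time: 22.6
eef_pos: [0.3776, -0.2804, 0.0216]
orientation: [[-1.0, -0.002, 0.001], [-0.002, 1.0, -0.001], [-0.001, -0.001, -1.0]]
ft_force: [-0.0, -0.3, -1.4]
finger_gap: 0.116
```

```bash
python3 plan.py .3775 -.2805 .0186 90.1;python3 look.py k
python3 - <<'E'
from h import *
crop(load("side_k"),(270,230,420,380),4,"pics/sk.png")
E
```

```text
t 22.6 pos [ 0.3776 -0.2804  0.0216] yaw 90.09 gap mm 10.8 F [-0.  -0.3 -1.4] 
-> shares [ 0.0002 -0.0002  0.0075] spin -0.0 dist 0.003
```

View pics/sk.png

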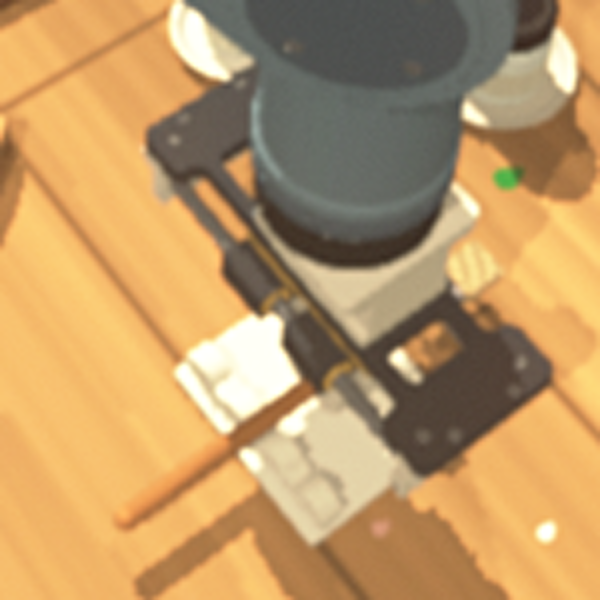

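Brush lies over the middle notch, two crests visible either side. Final lowering and release.

Request:
jog_arm([
  [-1,0,0,0.003,0],
  [-1,0,0,0.006,0],
  [-1,0,0,0.007,0],
  [-1,0,0,0.007,0],
])

```text
time: 23.03
eef_pos: [0.3775, -0.2806, 0.0186]
orientation: [[-1.0, -0.002, 0.0], [-0.002, 1.0, -0.001], [-0.0, -0.001, -1.0]]
ft_force: [-0.0, -1.1, 3.8]
finger_gap: 0.116
```

Request:
jog_arm([
  [-0.4,0,0,0,0],
  [-0.4,0,0,0,0],
  [-0.4,0,0,0,0],
  [-0.4,0,0,0,0],
])

```text
time: 23.37
eef_pos: [0.3771, -0.2798, 0.018]
orientation: [[-1.0, -0.001, -0.0], [-0.001, 1.0, 0.001], [0.0, 0.001, -1.0]]
ft_force: [0.1, 0.1, -0.5]
finger_gap: 0.293
```

Request:
jog_arm([
  [-0.4,0,0,-0.05,0],
  [-0.4,0,0,-0.15,0],
  [-0.4,0,0,-0.25,0],
  [-0.4,0,0,-0.3,0],
  [-0.4,0,0,-0.3,0],
])

```text
time: 23.78
eef_pos: [0.3794, -0.2825, 0.143]
orientation: [[-1.0, -0.002, 0.006], [-0.002, 1.0, -0.007], [-0.006, -0.007, -1.0]]
ft_force: [0.4, 0.3, 0.0]
finger_gap: 0.3
```

Request:
jog_arm([
  [-0.4,0,0.1,-0.05,0],
  [-0.4,0,0.2,-0.1,0],
  [-0.4,0,0.3,-0.15,0],
  [-0.4,0,0.4,-0.15,0],
  [-0.4,0,0.45,-0.15,0],
])

```text
time: 24.2
eef_pos: [0.3764, -0.0973, 0.1985]
orientation: [[-1.0, -0.002, 0.001], [-0.002, 1.0, 0.001], [-0.001, 0.001, -1.0]]
ft_force: [0.4, 0.2, -1.5]
finger_gap: 0.301
```

Request:
jog_arm([
  [-0.4,0,0.1,-0.05,0],
  [-0.4,0,0.2,-0.1,0],
  [-0.4,0,0.3,-0.1,0],
  [-0.4,0,0.4,-0.1,0],
  [-0.4,0,0.49,-0.1,0],
])

```text
time: 24.62
eef_pos: [0.3759, 0.0981, 0.2378]
orientation: [[-1.0, -0.001, -0.0], [-0.001, 1.0, 0.0], [0.0, 0.0, -1.0]]
ft_force: [0.9, 0.3, 0.0]
finger_gap: 0.302
```

Request:
jog_arm([
  [-0.4,0,0.1,0,0],
  [-0.4,0,0.2,0,0],
  [-0.4,0,0.3,0,0],
  [-0.4,0,0.4,0,0],
  [-0.4,0,0.45,0,0],
])

```text
time: 25.03
eef_pos: [0.3752, 0.2796, 0.2369]
orientation: [[-1.0, -0.004, -0.002], [-0.004, 1.0, 0.001], [0.002, 0.001, -1.0]]
ft_force: [-0.0, 0.5, 0.2]
finger_gap: 0.3
```

```bash
python3 look.py z
python3 - <<'E'
from h import *
crop(load("side_z"),(270,200,450,380),3.3,"pics/sz.png")
crop(load("top_z"),(330,140,500,330),3.1,"pics/tz.png")
E
```

```text
(no output)
```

View pics/top_z.png

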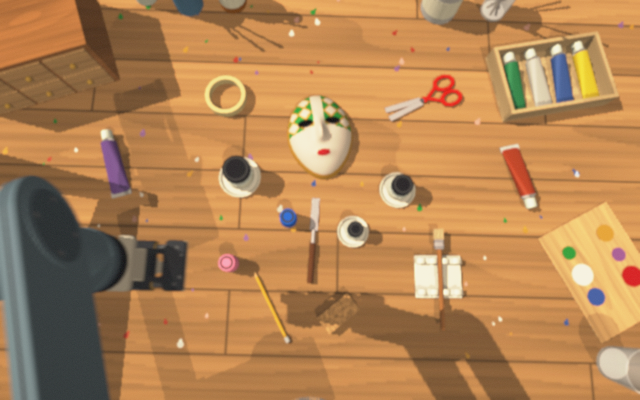

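View pics/sz.png

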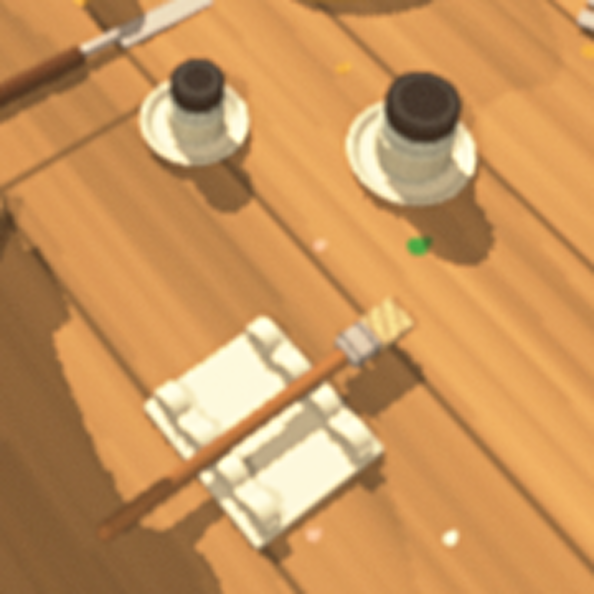

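View pics/tz.png

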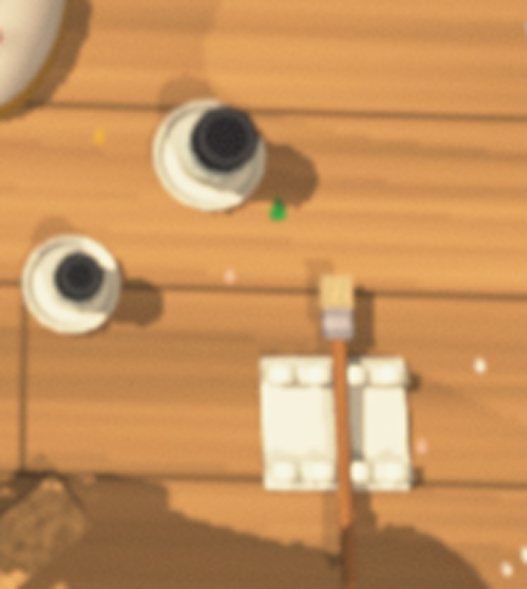

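Run:
```python
import r
from r import *
import m
for k in C: m.C[k]=load(k+"_z")
fit("L",(217,150,262,190),(290,112,325,142),dark,.0315,.015,.076)
fit("S",(343,218,368,242),(318,214,342,236),dark,.019,.015,.054)
fit("M",(388,172,418,200),(384,218,414,244),dark,.025,.015,.064)
t,s=m.C["top"],m.C["side"]
B,e=tri(t,(438.7,229.4),s,(391,293.5)); H,e2=tri(t,(441,328),s,(301.2,360.6)); print(B,e,H,e2,H+(B-H)*115/220)
i0,i1=load("top0")["frame"].astype(int),t["frame"].astype(int)
print("mask diff",np.abs(i0-i1)[95:180,285:355].mean())
```

```text
L [0.5937 0.1728 0.0777] zexp 0.076 res [ 0.03 -0.19 -0.19  0.07] [(589, 698), (366, 451)] [array([236.2, 169.2]), array([304.8, 129. ])]
S [ 0.4726 -0.0896  0.055 ] zexp 0.054 res [ 0.13 -0.27 -0.32  0.13] [(173, 254), (201, 278)] [array([355. , 229.2]), array([329.4, 226. ])]
M [ 0.5724 -0.1915  0.0664] zexp 0.064 res [ 0.16 -0.23 -0.2  -0.  ] [(343, 439), (374, 476)] [array([402. , 184.8]), array([397.6, 232.3])]
[ 0.47972916 -0.27924695  0.02946568] 0.001440515532074913 [ 0.26640271 -0.28108875  0.01969216] 0.0015500629408556502 [ 0.37791426 -0.28012599  0.02480104]
mask diff 7.104425770308123
```

```bash
python3 - <<'E'
from h import *
for k,b in(("top",(285,90,358,182)),("side",(340,138,422,204))):
    f=lambda n:cv2.cvtColor(load(n)["frame"],cv2.COLOR_RGB2GRAY)[b[1]:b[3],b[0]:b[2]].astype(np.float32)
    a,z=f(k+"0"),f(k+"_z"); print(k,np.abs(a-z).mean(),cv2.phaseCorrelate(a,z,cv2.createHanningWindow(a.shape[::-1],cv2.CV_32F)))
c,t=load("side_z"),load("top_z")
for z in(.021,.026): print([proj(q,[x,-.2803,z]).round(1) for q in(c,t) for x in(.3775+.105,.3775-.115)])
E
python3 look.py y
python3 - <<'E'
import sys; sys.path.insert(0,'.')
import os; os.chdir('.')
from h import *
crop(load("side_y"),(290,280,410,370),6,"pics/sy.png")
E
```

```text
top 7.3822217 ((0.5288511618635638, -0.13098778674370237), 0.9041017516454061)
side 1.0916482 ((0.003235324059929212, -0.06993637734125713), 0.9328102924205639)
[array([391.5, 295.4]), array([298.7, 361.3]), array([438.1, 228.4]), array([441. , 329.6])]
[array([391.8, 294.1]), array([298.6, 360.3]), array([438.8, 228.1]), array([441.7, 329.9])]
```

View pics/sy.png

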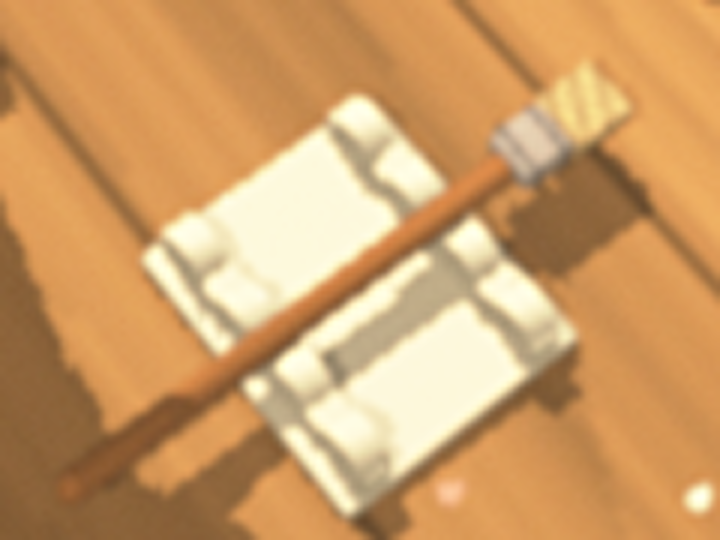

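Run:
```python
from plant import close_job,status
print(status.get_obs()["time"], close_job())
```

```text
the job is handed in; nothing more can be done
25.2333 None
```

I stood each jar in the saucer of its size and laid the brush in the middle notch of both ridges of the rest. The job was handed in at 25.2 s of the 112 s allowed. The system gives no verdict, so what follows is from my own last checks.

- **Jars:** measured from both cameras, the axes sit about 2.5 mm (large), 1 mm (small) and 1 mm (medium) from the saucer centres, against the 12 mm limit. The lid tops read 1 to 2.5 mm above the expected heights. They read 2 mm high before the jars were moved too, so I take this as camera calibration. I judged that they stand upright from the pictures.
- **Forces:** the wrist readings taken during the set-downs stayed below about 5 N.
- **Brush:** its balance point is within 1 mm of the rest's middle, both along and across it. It lies within about 1° of the rest's direction.
- **Disagreement on the brush height:** my two-view estimate gave about 25 mm at the balance point, with the bristle end higher than the handle end, where 21 mm was expected. The tips were picked by eye, and the close picture shows it seated in both notches.
- **Mask:** the arm stayed clear of it. The side camera shows no movement. The top camera shows a shift of half a pixel, about 1 mm, which I put down to changed shadows and did not check further.
- **Robot and other objects:** the arm is parked clear with nothing in the gripper, and the blue and pink look-alikes were left alone.

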